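# Seat a bangle's hinge pin and inspect it through the loupe

## Robot

A 7-joint arm with a two-finger parallel gripper is mounted at the origin on the work surface. World frame = base frame: x ahead of the robot, y to its left, z up, the work surface at z = 0. Lengths are in m, angles in rad, forces in N, time in s.
With the tool pointing down it reaches from about 0.4 to 0.85 m from the base axis. Payload 6.9 kg.
Tool frame: the origin (TCP) lies midway between the tips of the shut fingers; the grasp point (between the pads) lies behind it (ctrl.pinch_z is the z of the grasp point in the tool frame, in m); z points along the fingers, y is the direction in which the jaws open and shut (so a half turn about z gives the same grasp; the last joint's range is limited). The gripper opens to 85 mm and grips with 20 to 120 N. Pads are 22 mm wide; open, the fingers measure 114 mm over their backs; the gripper's body (76 mm by 85 mm) begins 54 mm behind the grasp point. The pads swing forward as they close: fully open they stand 13 mm farther back than shut.
Start: joints at [1.29, 0.507, -0.238, 1.5, 0.126, 1.149, -0.155], TCP at [0.236, -0.579, 0.231] pointing down, gripper open.
Joint ranges: [-3.08, 3.08], [-0.24, 2.05], [-1.43, 1.35], [0, 2.5], [-1.52, 4.66], [0.17, 1.96], [-2.89, 2.89]. Speed limits (rad/s): [2.39, 2.39, 3.14, 3.14, 3.14, 3.14, 3.14].

## Interface

Orientations are given as a unit quaternion [w, x, y, z].
In Python, from station import ctrl, get_state, vision, ticket, models gives the robot as it stands. Calls block until the motion is done:
- ctrl.movep(position, orientation): joint-space move of the TCP to a pose.
- ctrl.movel(position, frame=None, max_speed=0.15): straight line of the TCP; frame=None keeps the orientation; max_speed is the mean speed in m/s.
- ctrl.set_joints(angles): joint-space move.
- ctrl.ungrasp() and ctrl.close_gripper(force=None): open the fingers fully, or close them until they stop; force is the grip in N (None keeps the last).
- ctrl.pause(seconds).
- ctrl.ik(position, orientation): joint angles nearest the present ones, or None.
- get_state(): the state.
- vision.grab_frame(name): name is "side" or "top"; returns (picture, depth): 420x560x3 uint8, blue, green, red; 420x560 float32, m along the optical axis (not along the pixel's ray), 0 where there is no reading.
- vision.camera_info(name): a dict with "mtx" (3x3 intrinsics, pixels), "R" (3x3) and "t" (3): a world point X has camera coordinates R X + t. Camera axes: x right, y down, z forward; pixel columns grow to the right and rows downward; lengths in m; the calibration is good to about 2 mm. A picture is of the moment at which its call begins. camera_info takes no time and is no camera call.
A pose or a line that the arm cannot do raises ctrl.Unreachable and nothing moves.
- ticket.close_job(): hands the job in, once; it reports no verdict.
Trained networks look in the newest picture that a camera, given by its name, has taken for a name from the list of things; names that differ only in an ending like _2 or _b are one class to them, and where a whole thing is asked for, a point or a joint stands for the part that bears it (a point fixed in the world has none). Each returns a list of dicts, best first, with "p" (0 to 1); they miss things now and then, are a little off and sometimes report something else, mostly with a low value. They report only what shows in the picture. A call takes as long as a camera call.
- models.recognise(camera, target): "point" ([column, row] in pixels, amid what is visible of it).
- models.masks_of(camera, target): "mask" (420x560 bool, what is visible of it) and "point" ([column, row] in pixels, amid what is visible of it).
The state is a dict: "time": time; "qpos": joint angles; "qd": joint speeds; "tau": joint torques, N m; "tcp_pos": TCP position; "eef_rot": TCP orientation; "contact_force": force on the tool from outside, world axes, zero at the start; "wrist_torque": the same for the moment, N m; "width": finger opening in m.
Only numpy, scipy, OpenCV 4.12 (cv2) and the standard library are available. Lean on these libraries where they do the work, as an engineer would, in place of code of your own. Each camera call takes 0.05 s, during which the arm holds its last target. There are 200 camera calls.

## Task

Take the brass mallet by its handle and drive the proud hinge pin of the bangle fully home with the mallet's face, then stand the mallet back upright on its face on the bench, clear of the wooden block. Then pick up the loupe by its handle and hold it level and still over the pin head, the pin head in the middle of the lens and the lens at the focal height marked by the pointer of the clip on the upright steel rule. Finish while holding the loupe there in the gripper, clear of everything; do not touch the work with the gripper or the loupe, do not push the rule stand or its clip, and leave the jar, the ring cone and the pliers alone.

Things in the scene. Friction and masses are not known exactly. Their poses are not given: they have to be found in the camera images.
- nest: Hardwood bangle block, 130 (x) x 110 (y) x 30 mm high, screwed to the bench. Origin: centre of its underside, z up. A steel cuff bangle, 68 mm across, lies flat on it round a wooden plug, 30 to 52 mm above the bench; its upright hinge barrel (10 mm diameter, top 52 mm above the bench) is at x = -38 mm, y = 0 of the block, the side towards the robot; the clasp is on the far side.
- pin (a joint): How far the hinge pin is driven down, in m: 0 = underside of its head 14 mm above the hinge barrel, 0.014 = fully home, head seated on the barrel (a stop). Starts at 0 to 0.005. It is a split spring pin: it slides stiffly straight down at about 9 to 12 N (the mallet's weight alone does not move it) and stays where it is driven.
- pin_head (a point): Centre of the top of the pin's head, a dark steel domed disc 9 mm in diameter and 3 mm thick on a 3.6 mm shank; it moves down with the pin. Fully home the top is 55 mm above the bench (69 mm at joint 0).
- mallet: Mallet standing on one face: upright brass head 32 mm in diameter, 64 mm high; a level flat-sided wooden handle, 16 mm wide, 20 mm tall, leaves it at half height towards -x and ends 165 mm from the head's axis (last 34 mm: 18 x 23 mm). Origin: centre of the lower (striking) face; z up along the head. 0.37 to 0.55 kg, nearly all in the head; stands by itself.
- mallet_grip (a point): Point to grip on the mallet's handle: on the handle's centre line, 45 mm from the head's axis towards -x of the mallet, 32 mm above the lower face.
- loupe: Reading loupe lying flat: black bezel ring 60 mm in diameter and 16 mm deep round a clear glass lens, with a flat-sided black handle 14 mm wide and 16 mm tall along its -x, from 39 to 129 mm from the lens centre. Origin: centre of the ring's underside; z is the optical axis, up. About 0.09 kg.
- lens_mid (a point): Centre of the loupe's lens, 8 mm above the loupe's origin. This is the point that belongs over the pin head and level with the pointer of the clip.
- loupe_grip (a point): Point to grip on the loupe's handle: on its centre line, 75 mm from the lens centre towards -x of the loupe, 8 mm above its underside.
- rule_stand: Dark steel rule stand, base 52 x 46 mm and 29 mm high, holding a 150 mm steel rule (25 mm wide, 2 mm thick) upright; the rule's top is 155 mm above the bench. It stands loose (0.8 kg) on the bench at the block's left (+y) side, about 130 mm from the pin. Origin: centre of its underside; its -x looks towards the pin.
- clip_mark (a point): Tip of the thin steel pointer, 3 mm in diameter, that sticks out 18 mm from the brass clip (18 x 33 x 10 mm) on the rule, towards the pin. Its height marks the focal height of the loupe: 110 to 140 mm above the bench, different each time. The tip is 28 mm from the rule stand's axis. The clip holds by light friction (6 N).
- findings_jar: Bystander: closed clear jar, 52 mm diameter, 55 mm high. Origin: centre of its underside.
- ring_cone: Bystander: small wooden ring cone, 44 mm diameter foot, 66 mm high. Origin: centre of its underside.
- pliers: Bystander: pliers lying flat, about 140 mm long and 12 mm high. Origin: on the bench under the middle, near the joint, jaws towards +x.

How it is judged:
On the way, in this order (a step that is already met when the one before it is completed fails the run):
1. the pin is driven home under the mallet held in the gripper (value of joint pin above 0.0122 m and contact force between the fingers and mallet above 0.5 N and horizontal distance between mallet and pin_head below 0.022 m), for 0.05 s.
2. the mallet stands on its face on the bench, let go, clear of the block (contact force between mallet and the arm below 0.1 N and height (world z) of mallet below 0.008 m and angle between mallet's own z axis and vertical below 0.12 rad and contact force between mallet and nest below 0.1 N and linear speed of mallet below 0.02 m/s), for 0.2 s.
At the end, for the whole second after the job is handed in: Loupe held still in the gripper, nothing else touching it, lens centre within 10 mm sideways of the pin head, within 6 mm of the pointer's height, level within 0.10 rad; pin home within 1.8 mm; mallet let go, standing on its face on the bench (within 0.12 rad), clear of the block (value of joint pin above 0.0122 m and horizontal distance between lens_mid and pin_head below 0.01 m and z of lens_mid in the frame of clip_mark between -0.006 and 0.006 m and angle between loupe's own z axis and vertical below 0.1 rad and linear speed of loupe below 0.02 m/s and contact force between the fingers and loupe above 0.5 N and contact force between each of loupe, mallet and nest below 0.1 N and contact force between loupe and rule_stand below 0.1 N and contact force between loupe and mallet below 0.1 N and contact force between mallet and the arm below 0.1 N and height (world z) of mallet below 0.008 m and angle between mallet's own z axis and vertical below 0.12 rad); the arm keeps its last pose, push and grip.
It fails at once if the gripper pressed the work or the block (contact force between the arm and nest above 2 N).
It fails at once if the loupe struck the work or the block (contact force between loupe and nest above 2 N).
It fails at once if the rule stand was pushed or its clip shifted (distance of any of rule_stand, clip_mark from where it was at the start of the episode above 0.01 m).
It fails at once if the jar, the ring cone or the pliers were disturbed (distance of any of findings_jar, ring_cone, pliers from where it was at the start of the episode above 0.02 m).
It also fails if it takes over 70 s, if anything falls off the work surface, if the arm or the gripper's body presses on something with over 40 N, if the wrist force passes 120 N, or if a joint passes its speed limit or range.

## Working session

There is one attempt and no reset: what is moved stays moved. The work goes in short steps, each a Python script; the robot and the scene stay as the last script left them, time stands still between calls to the robot, and variables do not carry over. Pictures are saved under pics/ and viewed, about 8 in all and at most 12, crops included, and the job is handed in when it is done.

```bash
ls; mkdir -p pics
cat > h.py <<'E'
import numpy as np, cv2
from station import ctrl, get_state, vision, ticket, models
def cam(n):
    c=vision.camera_info(n); return np.array(c["mtx"]),np.array(c["R"]),np.array(c["t"]).ravel()
def ray_z(n,px,z):
    K,R,t=cam(n); d=R.T@np.linalg.solve(K,[px[0],px[1],1.]); o=-R.T@t
    return o+d*(z-o[2])/d[2]
def cloud(n,depth,mask):
    K,R,t=cam(n); v,u=np.nonzero(mask&(depth>0)); z=depth[v,u]
    P=np.linalg.solve(K,np.stack([u,v,np.ones_like(u)]).astype(float))*z
    return (R.T@(P-t[:,None])).T
def proj(n,X):
    K,R,t=cam(n); p=K@(R@np.array(X,float)+t); return p[:2]/p[2]
E
python3 - <<'E'
from h import *
print(get_state(), ctrl.pinch_z)
for n in("top","side"):
    f,d=vision.grab_frame(n); cv2.imwrite(f"pics/{n}0.png",f); np.save(f"{n}0.npy",d)
    K,R,t=cam(n); print(n,"pos",(-R.T@t).round(3),"fwd",R[2].round(3),"f",K[0,0])
    for k in("nest","pin_head","mallet","loupe","rule_stand","clip_mark","findings_jar","ring_cone","pliers"):
        r=models.masks_of(n,k)
        for q in r[:2]:
            C=cloud(n,d,q["mask"])
            print(k,round(q["p"],2),np.round(q["point"]),len(C),np.median(C,0).round(3) if len(C) else"",np.percentile(C,2,axis=0).round(3) if len(C) else"",np.percentile(C,98,axis=0).round(3) if len(C) else "")
E
```

```text
pics
{'time': 0.0, 'qpos': array([ 1.28948883,  0.50832307, -0.23751781,  1.50111282,  0.12570213,
        1.14891044, -0.15477684]), 'qd': array([-2.19960020e-05,  8.32929685e-04,  2.15860628e-04, -1.54289901e-05,
        3.13127131e-04,  5.66330069e-04, -7.64810393e-04]), 'tau': array([ 1.51968898e-04, -6.20604587e+01, -2.18746953e+00, -2.49650556e+01,
        1.25677907e-02,  1.20432861e-02,  1.93922796e-05]), 'tcp_pos': array([ 0.23550693, -0.57839551,  0.23044551]), 'eef_rot': array([-8.61760105e-04,  9.81352171e-01,  1.92216383e-01, -1.89216209e-04]), 'contact_force': array([-0.54133913,  0.06716995,  0.02049777]), 'wrist_torque': array([-0.00059051,  0.02258712, -0.05787092]), 'width': 0.08530400086680466} -0.0187
top pos [ 0.431 -0.009  0.924] fwd [ 0.196  0.033 -0.98 ] f 395.6876632355383
nest 0.8 [282. 209.] 2599 [0.63  0.012 0.03 ] [ 0.569 -0.046  0.016] [0.699 0.07  0.052]
mallet 0.6 [403. 310.] 990 [ 0.446 -0.285  0.041] [ 0.345 -0.314 -0.001] [ 0.516 -0.269  0.065]
mallet 0.59 [184. 168.] 495 [0.687 0.246 0.053] [0.667 0.227 0.006] [0.712 0.271 0.057]
loupe 0.87 [150. 2
[... 1257 characters left out ...]
 0.275 -0.001] [0.558 0.34  0.018]
rule_stand 0.81 [247. 232.] 781 [0.657 0.13  0.043] [0.632 0.047 0.   ] [0.695 0.156 0.152]
clip_mark 0.53 [248. 219.] 84 [0.655 0.134 0.119] [0.642 0.121 0.111] [0.674 0.142 0.122]
clip_mark 0.47 [340. 156.] 557 [ 0.459 -0.283  0.038] [ 0.348 -0.314  0.   ] [ 0.52  -0.267  0.064]
findings_jar 0.83 [215. 279.] 582 [0.69  0.265 0.049] [0.67  0.233 0.007] [0.715 0.278 0.057]
findings_jar 0.66 [290. 321.] 927 [0.516 0.316 0.012] [0.415 0.275 0.003] [0.554 0.339 0.018]
ring_cone 0.61 [260. 167.] 130 [ 0.702 -0.191  0.019] [ 0.687 -0.206  0.004] [ 0.72  -0.179  0.06 ]
pliers 0.7 [266. 144.] 193 [ 0.719 -0.332  0.01 ] [ 0.663 -0.379 -0.001] [ 0.771 -0.295  0.014]
```

Run:
```python
import cv2,numpy as np
a=cv2.imread("pics/top0.png");b=cv2.imread("pics/side0.png")
A=cv2.resize(a[100:360,120:460],(800,612))[:600]
cv2.imwrite("pics/top0c.png",A)
cv2.imwrite("pics/c2.png",np.vstack([np.hstack([cv2.resize(a[160:240,220:300],(400,400),interpolation=2),cv2.resize(b[180:260,220:300],(400,400),interpolation=2)])]))
```

```text
(no output)
```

View pics/top0c.png

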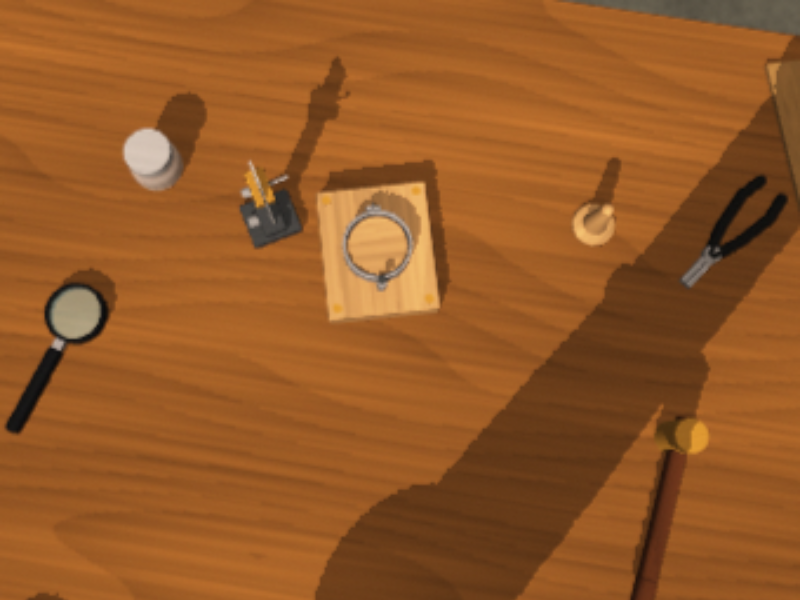

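View pics/c2.png

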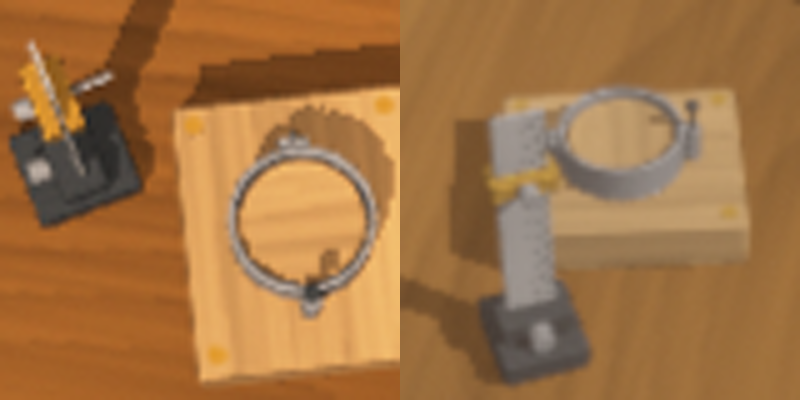

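Run:
```python
from h import *
D={n:np.load(f"{n}0.npy") for n in("top","side")}
P={n:cloud(n,D[n],np.ones((420,560),bool)) for n in D}
def sel(n,lo,hi):
    p=P[n]; return p[((p>lo)&(p<hi)).all(1)]
def line(q):
    c=q[:,:2].mean(0); w=np.linalg.svd(q[:,:2]-c,full_matrices=False)[2][0]; w=w*np.sign(w[0]); return c.round(4),np.degrees(np.arctan2(w[1],w[0])).round(2)
for n in D:
    print("==",n)
    q=sel(n,[.45,-.36,.058],[.56,-.22,.08]); print("head top",len(q),cv2.minEnclosingCircle(q[:,:2].astype(np.float32)),q[:,2].mean())
    q=sel(n,[.30,-.36,.034],[.485,-.22,.048]); print("handle",len(q),line(q),q[:,2].mean(), q.min(0))
    q=sel(n,[.38,.22,.010],[.60,.36,.022])
    print("loupe all",len(q),np.median(q[:,2]))
    r=q[(q[:,0]>.49)]; print("ring",cv2.minEnclosingCircle(r[:,:2].astype(np.float32)))
    r=q[(q[:,0]<.475)]; print("handle",len(r),line(r),r.min(0),r.max(0))
    q=sel(n,[.5,-.1,.026],[.75,.09,.034]); print("nest",len(q),cv2.minAreaRect(q[:,:2].astype(np.float32)))
    q=sel(n,[.6,.09,.02],[.72,.18,.035]); print("stand",len(q),cv2.minAreaRect(q[:,:2].astype(np.float32)))
    q=sel(n,[.6,.05,.04],[.72,.18,.16]); print("rule",len(q),line(q),q.max(0)); 
    q=sel(n,[.56,-.03,.052],[.62,.05,.075]); print("pin?",q.round(4)[:12])
# triangulate pin
def tri(a,b):
    o=[];A=np.zeros((3,3));B=np.zeros(3)
    for n,px in(("top",a),("side",b)):
        K,R,t=cam(n); d=R.T@np.linalg.solve(K,[*px,1.]); d/=np.linalg.norm(d); c=-R.T@t
        M=np.eye(3)-np.outer(d,d);A+=M;B+=M@c
    x=np.linalg.solve(A,B); return x,proj("top",x)-a,proj("side",x)-b
print("pin tri",tri((282.2,217.0),(278,201)))
d=D["top"]; f=cv2.imread("pics/top0.png")
for v in range(172,182):
    for u in range(228,246):
        m=np.zeros_like(d,bool);m[v,u]=1;c=cloud("top",d,m)
        print("%4.0f"%(c[0,2]*1000) if len(c) else "  --",end="")
    print("  |"," ".join("%3d"%x for x in f[v,228:246].max(1)))
q=sel("side",[.6,.09,.1],[.7,.18,.135]); 
f=cv2.imread("pics/side0.png")
K,R,t=cam("side"); m=np.zeros((420,560),bool); ys=f.astype(int); m[210:226,235:255]=(ys[210:226,235:255,2]-ys[210:226,235:255,0])>60
q=cloud("side",D["side"],m);print("brass",len(q),np.percentile(q,[3,50,97],axis=0).round(4))
```

```text
== top
head top 182 ((0.5025156140327454, -0.29682138562202454), 0.015849746763706207) 0.06332436393320515
handle 563 (array([ 0.411 , -0.2834]), np.float64(-7.84)) 0.040944467917353185 [ 0.33958109 -0.30152508  0.03402874]
loupe all 580 0.013613722958434514
ring ((0.523655116558075, 0.3017580509185791), 0.034904252737760544)
handle 200 (array([0.4407, 0.3241]), np.float64(-17.39)) [0.40520535 0.3074552  0.01005752] [0.47499532 0.34034166 0.01934105]
nest 1805 ((0.636419951915741, 0.013602189719676971), (0.13045896589756012, 0.10973560065031052), 15.37899398803711)
stand 146 ((0.6512287855148315, 0.12737061083316803), (0.03474760428071022, 0.03788353502750397), 6.279211044311523)
rule 175 (array([0.6541, 0.124 ]), np.float64(26.95)) [0.67324505 0.13976432 0.15651156]
pin? [[ 0.6143  0.038   0.0531]
 [ 0.6126  0.0354  0.052 ]
 [ 0.6152 -0.0098  0.0524]
 [ 0.6066  0.0275  0.0537]
 [ 0.605   0.025   0.0522]
 [ 0.6056  0.0206  0.0527]
 [ 0.6048  0.0113  0.0524]
 [ 0.6024  0.0066  0.0679]
 [ 0.6031  0.0045  0.0667]
 [ 0.603   0.0023  0.0689]
 [ 0.603   0.0088  0.0522]
 [ 0.6002  0.0063  0
[... 2135 characters left out ...]
54 119 121 120 121 115   0   0  -0  -0   1  -2  -1  -1  -1  -1  | 210 187 174 140 144 143 130 104 107  97  97  97  98  97  98  99  98  98
 122 120 151 118 120 121 120  -1  -1  -0  -3  -1   1   1  -2   1  -3  -1  | 214 208 179 142 146 152 160 103 100 101  99  98  91  97 100  98 100 100
 120 119 152 143 120 120 121  -2  -1   1  -1  -2  -2  -1  -2  -3  -2  -2  | 217 203 150 164 147 165 205 144 101  94  93  84  66  81  97 105 103 102
 121 117 122 143 119 118 119 118  -2  -1  15  14  15  16  -0  -2  -2   1  | 217 210 178 139 146 166 217 202  87  67  61  45  48  51  71 106 108 107
brass 159 [[ 6.430e-01 -7.000e-04 -2.000e-03]
 [ 6.640e-01  6.480e-02  3.060e-02]
 [ 7.247e-01  1.402e-01  1.214e-01]]
```

```bash
cat >> h.py <<'E'
def q(a): a=np.radians(a); return [0,float(np.cos(a/2)),float(np.sin(a/2)),0]
def st(m=""):
    s=get_state(); print(m,"t",round(s["time"],2),"tcp",np.round(s["tcp_pos"],4),"F",np.round(s["contact_force"],1),"M",np.round(s["wrist_torque"],2),"w",round(s["width"],4))
    return s
PIN=np.array([.602,.0045])
E
python3 - <<'E'
from h import *
g=[.4594,-.290]
ctrl.movep([*g,.10],q(-8)); st("above")
ctrl.movel([*g,.0135],max_speed=.12); st("down")
ctrl.close_gripper(110); st("grip")
ctrl.movel([*g,.035],max_speed=.1); s=st("lift")
for n in("top","side"):
    f,d=vision.grab_frame(n); cv2.imwrite(f"pics/{n}1.png",f); np.save(f"{n}1.npy",d)
a=cv2.imread("pics/top1.png")[250:370,340:460];b=cv2.imread("pics/side1.png")[80:200,280:400]
cv2.imwrite("pics/m1.png",np.hstack([cv2.resize(x,(400,400)) for x in(a,b)]))
E
```

```text
above t 2.44 tcp [ 0.4592 -0.2913  0.1003] F [-0.6 -0.1  0.4] M [ 0.01 -0.02  0.04] w 0.0852
down t 3.32 tcp [ 0.4597 -0.2904  0.014 ] F [ 0.4 -0.4  0.4] M [0.02 0.   0.01] w 0.0854
grip t 3.97 tcp [ 0.4594 -0.2902  0.0138] F [-2.7 -0.1  5.6] M [-0.01  0.16  0.  ] w 0.0143
lift t 4.33 tcp [ 0.4593 -0.2899  0.0348] F [ 0.3  0.3 -3.7] M [ 0.    0.14 -0.01] w 0.0144
```

View pics/m1.png

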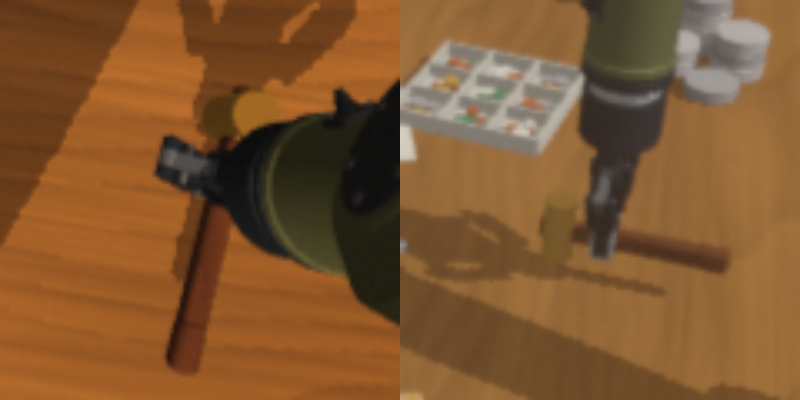

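Run:
```python
from h import *
g=PIN-.045*np.array([np.cos(np.radians(-8)),np.sin(np.radians(-8))])
ctrl.movel([.4594,-.290,.12],max_speed=.15)
ctrl.movel([*g,.12],max_speed=.15); st("over")
ctrl.movel([*g,.088],max_speed=.08); st()
for z in np.arange(.083,.060,-.0025):
    ctrl.movel([*g,z],max_speed=.03); s=st("%.4f"%z)
    if s["contact_force"][2]>22: break
for n in("top","side"):
    f,d=vision.grab_frame(n); cv2.imwrite(f"pics/{n}2.png",f)
a=cv2.imread("pics/top2.png")[150:270,220:340];b=cv2.imread("pics/side2.png")[140:260,220:340]
cv2.imwrite("pics/m2.png",np.hstack([cv2.resize(x,(400,400)) for x in(a,b)]))
```

```text
over t 7.41 tcp [0.5573 0.0099 0.12  ] F [-0.2 -0.5 -4.5] M [ 0.06  0.14 -0.01] w 0.0143
 t 7.96 tcp [0.5574 0.0107 0.0879] F [ 0.6  0.2 -4.4] M [0.04 0.16 0.01] w 0.0141
0.0830 t 8.28 tcp [0.5574 0.0108 0.083 ] F [ 0.8  0.4 -3.8] M [ 0.04  0.19 -0.01] w 0.0145
0.0805 t 8.53 tcp [0.5578 0.0108 0.081 ] F [-0.8  0.3 -0.2] M [0.02 0.44 0.01] w 0.0143
0.0780 t 8.78 tcp [0.5578 0.0108 0.0782] F [-0.2 -0.5  1.9] M [ 0.02  0.25 -0.03] w 0.0141
0.0755 t 9.03 tcp [0.5578 0.0108 0.0755] F [-0.6 -0.2  1.7] M [-0.   -0.29 -0.02] w 0.0142
0.0730 t 9.28 tcp [0.5578 0.0108 0.073 ] F [-0.5 -0.1  2. ] M [-0.03 -0.27  0.04] w 0.0142
0.0705 t 9.53 tcp [0.5577 0.0108 0.0705] F [-0.6 -0.   1.2] M [0.05 0.05 0.02] w 0.0145
0.0680 t 9.78 tcp [0.5576 0.0108 0.0684] F [-0.5  0.2  6.6] M [0.03 0.28 0.01] w 0.014
0.0655 t 10.03 tcp [0.5572 0.011  0.0666] F [-6.   0.9 16.1] M [-0.07  0.3  -0.01] w 0.0146
0.0630 t 10.28 tcp [0.5566 0.0111 0.0641] F [-7.8  1.2 17.3] M [ 0.06  0.92 -0.04] w 0.0142
0.0605 t 10.53 tcp [0.5564 0.0119 0.0612] F [-7.   2.9 13.4] M [0.58 1.32 0.12] w 0.0145
```

View pics/m2.png

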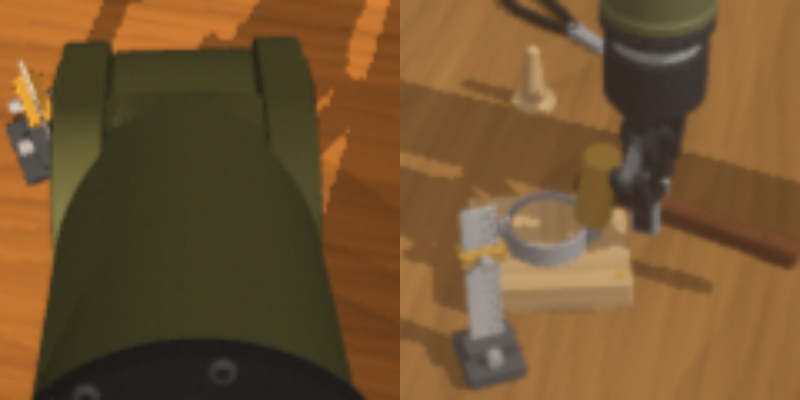

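Run:
```python
from h import *
p=get_state()["tcp_pos"]
ctrl.movel([p[0],p[1],.12],max_speed=.15); st()
ctrl.movel([.4594,-.290,.10],max_speed=.18); st()
for n in("top","side"):
    f,d=vision.grab_frame(n); cv2.imwrite(f"pics/{n}3.png",f); np.save(f"{n}3.npy",d)
    P=cloud(n,d,np.ones((420,560),bool))
    def sel(lo,hi): return P[((P>lo)&(P<hi)).all(1)]
    x=sel([.57,-.02,.0525],[.62,.03,.08]); print(n,"pin pts",x[x[:,2].argsort()][-12:].round(4).tolist())
    x=sel([.30,-.34,.06],[.43,-.24,.18]); print("handle",len(x))
    if len(x)>20:
        c=np.percentile(x[:,0],[5,95]); 
        for lo,hi in((.30,.36),(.36,.40),(.40,.43)):
            y=x[(x[:,0]>lo)&(x[:,0]<hi)]; print(lo,len(y),np.percentile(y[:,2],[5,50,95]).round(4) if len(y) else"",y.mean(0).round(4))
a=cv2.imread("pics/top3.png")[160:240,220:300];b=cv2.imread("pics/side3.png")[80:200,280:400];c=cv2.imread("pics/side3.png")[180:260,220:300]
cv2.imwrite("pics/m3.png",np.hstack([cv2.resize(x,(266,400),interpolation=2) if 0 else cv2.resize(x,(266,266),interpolation=2) for x in(a,b,c)]))
```

```text
t 11.18 tcp [0.5555 0.0118 0.1189] F [ 0.3 -0.2 -5.1] M [-0.    0.23 -0.03] w 0.0145
 t 13.09 tcp [ 0.46   -0.2889  0.1001] F [-0.1  0.8 -4.1] M [ 0.07  0.16 -0.  ] w 0.0142
top pin pts [[0.5996, -0.0008, 0.0538], [0.605, 0.0227, 0.0539], [0.6063, 0.0002, 0.054], [0.5962, 0.0054, 0.0541], [0.5988, 0.0036, 0.0543], [0.5965, 0.0032, 0.0544], [0.6036, 0.0021, 0.0544], [0.6032, 0.0043, 0.0545], [0.6008, 0.0039, 0.0554], [0.5982, 0.0058, 0.0556], [0.6011, 0.0017, 0.0558], [0.6062, 0.0275, 0.0558]]
handle 506
0.3 121 [0.1032 0.1147 0.1181] [ 0.3497 -0.2725  0.1135]
0.36 223 [0.1049 0.1175 0.1213] [ 0.3797 -0.2764  0.1161]
0.4 162 [0.1088 0.1224 0.1257] [ 0.4149 -0.2812  0.1208]
side pin pts [[0.6023, 0.0061, 0.0528], [0.6075, 0.0073, 0.0528], [0.6067, 0.0112, 0.0529], [0.6118, 0.0001, 0.0529], [0.6075, 0.0196, 0.053], [0.6092, -0.0002, 0.0531], [0.5995, 0.0067, 0.0539], [0.6046, 0.008, 0.0541], [0.6003, 0.003, 0.0541], [0.6064, 0.0245, 0.0541], [0.6053, 0.0048, 0.0546], [0.6025, 0.0054, 0.0558]]
handle 225
0.3 47 [0.0992 0.1103 0.1173] [ 0.3512 -0.2683  0.1094]
0.36 103 [0.1005 0.1137 0.1205] [ 0.3794 -0.2725  0.1122]
0.4 75 [0.1066 0.1179 0.1249] [ 0.4146 -0.2772  0.1167]
```

View pics/m3.png

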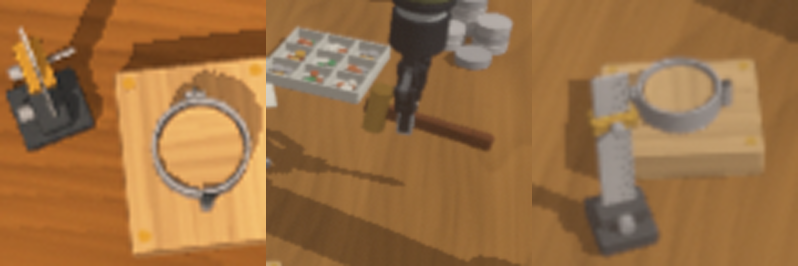

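Run:
```python
from h import *
from scipy.spatial.transform import Rotation as Ro
R=Ro.from_euler("z",-8,degrees=True)*Ro.from_euler("y",.127)*Ro.from_euler("x",np.pi)
qq=R.as_quat(); qq=[qq[3],*qq[:3]]
def tcp(z): return np.array([.4594,-.290,z])-R.apply([0,0,ctrl.pinch_z])
ctrl.movep(tcp(.085),qq); st()
ctrl.movel(tcp(.040),max_speed=.08); st()
z=.036
while z>.029:
    ctrl.movel(tcp(z),max_speed=.03); s=st("%.4f"%z)
    if s["contact_force"][2]>-1.5: break
    z-=.001
ctrl.ungrasp(); ctrl.pause(.3); st("open")
p=get_state()["tcp_pos"]; ctrl.movel(np.array(p)+[0,0,.1],max_speed=.15)
ctrl.movep([.458,.1,.15],q(-16)); st()
for n in("top","side"):
    f,d=vision.grab_frame(n); cv2.imwrite(f"pics/{n}4.png",f); np.save(f"{n}4.npy",d)
    P=cloud(n,d,np.ones((420,560),bool))
    def sel(lo,hi): return P[((P>lo)&(P<hi)).all(1)]
    x=sel([.45,-.36,.055],[.56,-.22,.08]); print(n,"head top",len(x),cv2.minEnclosingCircle(x[:,:2].astype(np.float32)),x[:,2].mean())
    x=sel([.30,-.36,.032],[.485,-.22,.05]); print("handle",len(x),x.mean(0).round(4))
a=cv2.imread("pics/top4.png")[250:370,340:460];b=cv2.imread("pics/top4.png")[190:310,90:210]
cv2.imwrite("pics/m4.png",np.hstack([cv2.resize(x,(400,400)) for x in(a,b)]))
```

```text
t 13.45 tcp [ 0.4568 -0.2876  0.0622] F [ 0.   0.5 -4.4] M [-0.02 -0.13 -0.01] w 0.014
 t 14.17 tcp [ 0.4573 -0.2899  0.0221] F [ 0.7 -0.3 -5.3] M [-0.08 -0.09 -0.06] w 0.0146
0.0360 t 14.45 tcp [ 0.457  -0.2897  0.0175] F [-0.7 -0.5 -4.7] M [ 0.02 -0.05 -0.06] w 0.0147
0.0350 t 14.7 tcp [ 0.4571 -0.2897  0.0164] F [ 0.8 -0.1 -5.6] M [-0.05 -0.08  0.04] w 0.0144
0.0340 t 14.95 tcp [ 0.457  -0.2897  0.0154] F [-0.2 -0.3 -5.2] M [ 0.   -0.08  0.02] w 0.0141
0.0330 t 15.2 tcp [ 0.457  -0.2897  0.0144] F [ 0.2  0.1 -4. ] M [ 0.03 -0.07 -0.03] w 0.0145
0.0320 t 15.45 tcp [ 0.457  -0.2897  0.0134] F [-0.1  0.1 -4.6] M [-0.01 -0.04  0.03] w 0.0143
0.0310 t 15.7 tcp [ 0.457  -0.2897  0.0129] F [-2.6  0.9  2.1] M [ 0.18  0.23 -0.03] w 0.0143
open t 16.69 tcp [ 0.4571 -0.2897  0.0125] F [-0.1  0.9  0.4] M [ 0.04 -0.2  -0.06] w 0.0854
 t 18.97 tcp [0.4584 0.0988 0.1497] F [ 0.3 -0.7 -0.2] M [ 0.02 -0.01  0.  ] w 0.0853
top head top 191 ((0.5003893375396729, -0.29561638832092285), 0.01585743948817253) 0.06312507634874753
handle 590 [ 0.4098 -0.2824  0.0407]
side head top 0 ((0.0, 0.0), 0.0) nan
handle 113 [ 0.3736 -0.2737  0.0394]<stdin>:20: RuntimeWarning: Mean of empty slice.
  ret = ret.dtype.type(ret / rcount)
```

View pics/m4.png

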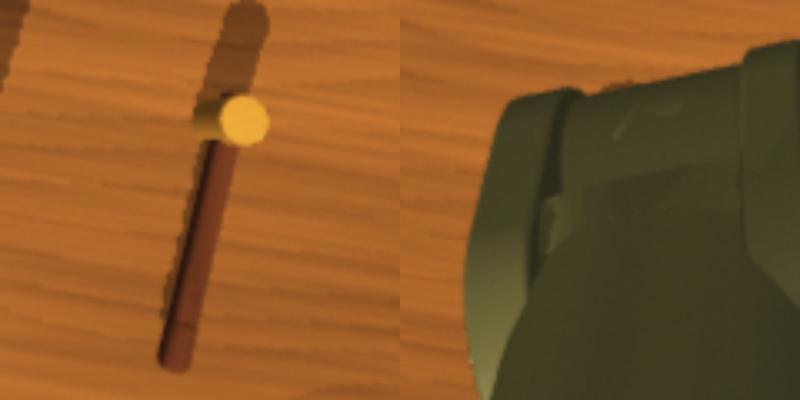

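Run:
```python
from h import *
g=[.458,.322]
ctrl.movep([*g,.09],q(-16.5)); st()
ctrl.movel([*g,.006],max_speed=.1); st()
ctrl.movel([*g,.003],max_speed=.03); st("down")
ctrl.close_gripper(60); st("grip")
ctrl.movel([*g,.10],max_speed=.1); ctrl.pause(.2); st("lift")
for n in("top","side"):
    f,d=vision.grab_frame(n); cv2.imwrite(f"pics/{n}5.png",f); np.save(f"{n}5.npy",d)
    P=cloud(n,d,np.ones((420,560),bool))
    x=P[((P>[.36,.22,.07])&(P<[.60,.40,.14])).all(1)]
    r=x[(x[:,0]>.50)]; r=r[r[:,2]<.13]
    c=r.mean(0); A=np.c_[r[:,:2]-c[:2],np.ones(len(r))]; k=np.linalg.lstsq(A,r[:,2]-c[2],rcond=None)[0]
    print(n,len(r),"ring med z",np.median(r[:,2]),"slopes",k.round(3),cv2.minEnclosingCircle(r[:,:2].astype(np.float32)))
    h=x[x[:,0]<.43]; print("handle",len(h),h.mean(0).round(4) if len(h) else "",np.percentile(h[:,2],[50,90]) if len(h) else "")
a=cv2.imread("pics/top5.png")[190:310,90:210];b=cv2.imread("pics/side5.png")[230:350,220:340]
cv2.imwrite("pics/m5.png",np.hstack([cv2.resize(x,(400,400)) for x in(a,b)]))
```

```text
t 19.98 tcp [0.4588 0.3199 0.09  ] F [ 0.2 -1.2 -0.2] M [-0.02 -0.01  0.05] w 0.0857
 t 20.98 tcp [0.4584 0.3221 0.0065] F [-0.4  0.3 -0.6] M [-0.05  0.01 -0.03] w 0.0855
down t 21.23 tcp [0.4581 0.3221 0.0032] F [-1.3  0.1 -0.6] M [ 0.02 -0.    0.07] w 0.0855
grip t 21.88 tcp [0.458  0.3221 0.0032] F [-0.8 -0.3  4. ] M [-0.16  0.18 -0.04] w 0.0121
lift t 23.2 tcp [0.4577 0.3218 0.0994] F [-0.7 -0.7 -0.6] M [ 0.01  0.02 -0.01] w 0.0124
top 680 ring med z 0.10654226398335087 slopes [ 0.002  0.024 -0.   ] ((0.5281020998954773, 0.2994549572467804), 0.030072107911109924)
handle 109 [0.4173 0.3303 0.1092] [0.11011886 0.1124803 ]
side 719 ring med z 0.10731379200894728 slopes [ 0.001 -0.042 -0.   ] ((0.5290926098823547, 0.30113881826400757), 0.03187074512243271)
handle 115 [0.4187 0.3361 0.1094] [0.11067162 0.11343186]
```

View pics/m5.png

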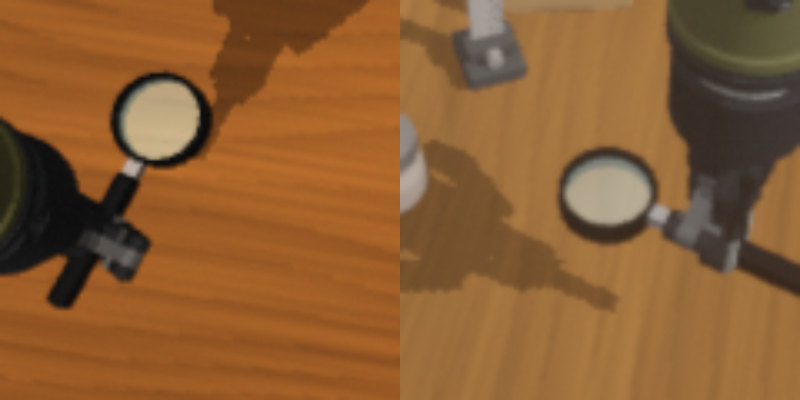

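Run:
```python
from h import *
pin=np.array([.6015,.0043]); a=np.radians(10-.4)
g=pin-.074*np.array([np.cos(a),np.sin(a)])
ctrl.movel([.4577,.3218,.20],max_speed=.15)
ctrl.movep([*g,.20],q(10)); st("over")
ctrl.movel([*g,.1102],max_speed=.06); ctrl.pause(.5); st("hold")
for n in("top","side"):
    f,d=vision.grab_frame(n); cv2.imwrite(f"pics/{n}6.png",f); np.save(f"{n}6.npy",d)
    P=cloud(n,d,np.ones((420,560),bool))
    x=P[((P>[.565,-.04,.095])&(P<[.66,.06,.14])).all(1)]
    if len(x)>20:
        c=x.mean(0); A=np.c_[x[:,:2]-c[:2],np.ones(len(x))]; k=np.linalg.lstsq(A,x[:,2]-c[2],rcond=None)[0]
        print(n,len(x),np.percentile(x[:,2],[5,50,95]),"slopes",k.round(3),cv2.minEnclosingCircle(x[:,:2].astype(np.float32)))
    x=P[((P>[.63,.10,.105])&(P<[.69,.16,.122])).all(1)]; print("clip",len(x),x.mean(0).round(4),np.percentile(x[:,2],95))
    x=P[((P>[.45,-.36,.055])&(P<[.56,-.22,.08])).all(1)]; print("head",len(x),x.mean(0).round(4) if len(x) else "")
a=cv2.imread("pics/top6.png")[140:260,210:330];b=cv2.imread("pics/side6.png")[140:260,210:330]
cv2.imwrite("pics/m6.png",np.hstack([cv2.resize(x,(400,400)) for x in(a,b)]))
```

```text
over t 25.39 tcp [ 0.5285 -0.0066  0.1997] F [ 0.  -0.1 -1.4] M [0.05 0.03 0.01] w 0.0124
hold t 27.54 tcp [ 0.5286 -0.008   0.1102] F [ 0.4  0.4 -1.2] M [-0.03  0.03 -0.02] w 0.0124
clip 145 [0.6551 0.1246 0.1189] 0.12110702679665078
head 189 [ 0.4999 -0.2949  0.0631]
side 385 [0.11047557 0.11799515 0.12339922] slopes [ 0.014 -0.053  0.   ] ((0.5984334945678711, 0.005758512299507856), 0.03464367613196373)
clip 96 [0.6562 0.1325 0.1183] 0.12148159291071103
head 48 [ 0.4986 -0.2907  0.0624]
```

View pics/m6.png

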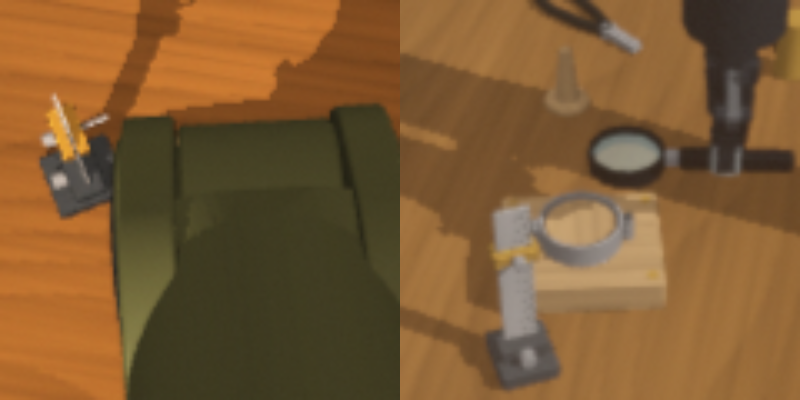

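Run:
```python
from h import *
st(); ticket.close_job()
```

```text
t 27.64 tcp [ 0.5286 -0.008   0.1102] F [ 0.3 -0.4 -0.6] M [-0.06  0.   -0.06] w 0.0121
the job is handed in; nothing more can be done
```

I handed the job in at about 27.6 s, with the loupe held over the pin head at the pointer's height. I got no verdict back.

- **Pin:** I pressed it home with the mallet's face. Afterwards both cameras put the head's top at about 55 mm, its seated height. I pressed a few millimetres further than needed, and the mallet turned about 0.13 rad in the grip. I tilted the gripper to correct for that before setting the mallet down.
- **Mallet:** It stands on its face at about (0.50, -0.295), near where it started and well clear of the block. Its head top read 63 mm against the 64 mm expected.
- **Loupe:** It is gripped by the handle and level within about 0.05 rad. The lens centre is about (0.603, 0.006) and the pin head about (0.6015, 0.004), so they are a few millimetres apart. The lens is at about 115 mm, and so is the pointer, which I read from the clip and pointer depth points.
- **Checks that were weak or disagreed:** At the final pose the arm hid the loupe from the top camera. The last lens check therefore rests on the side camera and the offset I measured after lifting the loupe. The two cameras also differ by 2–8 mm on small features such as the clip.
- **Rule stand, clip and bystanders:** The clip's position matched the start. I did not measure the jar, ring cone or pliers again, but the arm never went near them.

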